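# Stow the matched pair of parallels in the push-to-open case

## Robot

A 6-joint arm with a two-finger parallel gripper is mounted at the origin on the work surface. World frame = base frame: x ahead of the robot, y to its left, z up, the work surface at z = 0. Lengths are in m, angles in rad, forces in N, time in s.
With the tool pointing down it reaches from about 0.25 to 0.775 m from the base axis. Payload 4 kg.
Tool frame: the origin (TCP) lies on the centre line of the jaws, within the pads' length; the fingertips stand 8 mm ahead of it and the grasp point (between the pads) lies 11 mm behind it; z points along the fingers, y is the direction in which the jaws open and shut (so a half turn about z gives the same grasp; the last joint's range is limited). The gripper opens to 94 mm and grips with 3 to 60 N. Pads are 16 mm wide; open, the fingers measure 119 mm over their backs; the gripper's body (75 mm by 177 mm) begins 78 mm behind the grasp point.
Start: joints at [1.04, 0.087, 1.371, -0, 1.684, -0.103], TCP at [0.228, 0.5, 0.214] pointing down, gripper open.
Joint ranges: [-3.1, 3.1], [-0.76, 2.03], [0.27, 2.55], [-1.08, 4.22], [0.17, 2.65], [-2.57, 2.57]. Speed limits (rad/s): [2.79, 2.79, 3.14, 3.14, 3.14, 3.14].

## Interface

Orientations are given as [roll, pitch, yaw] about the fixed x, y, z axes, in that order (R = Rz(yaw) Ry(pitch) Rx(roll)).
In Python, from bench import robot, cams, close_job gives the robot as it stands.
- The arm moves only by the tool arm_command, never from a script. Its argument "plan" is one flat list of numbers, 7 for each row, row after row: the shift along the tool's x, y, z in cm, then the turn, a rotation vector about the tool's x, y, z in degrees, then the closure, from 0 (fully open) to 1 (shut). A call has 1 to 8 rows; each row shifts and turns the commanded pose from where the row before left it, along the tool's axes as they then stand; what a row does not reach is not made up. A row lasts 1/8 s, in which the tool goes at most 62.5 mm and 10.7 degrees, less where a joint would pass 70% of its speed; a pose out of reach is approached as far as the arm can. A call with a gripper value outside its range is refused whole. The fingers move at their own pace and stop on an object; the grip force is fixed at half the most. Time passes only in rows, so rows that do not move let the fingers close. It gives the time, the measured TCP pose, the force and the opening at its end, in the units of the state.
- robot.get_obs(): the state, without advancing time (a new reading comes with each control period).
- cams.snapshot(name): name is "scene" or "top" or "wrist"; returns a dict with "pixels" (400x640x3 uint8, red, green, blue), "fov_y" (degrees; the focal length in pixels is half the picture's height over the tangent of half this angle, whatever the lens; pixels are square), "cx", "cy" (the principal point, pixels), "camera_from_world" (4x4, takes a point from world to camera coordinates); the wrist camera has in their place "tool_from_camera" (4x4, takes a point from camera to tool coordinates, whose origin is the TCP and whose axes are the flange's). Camera axes: x right, y up, looking along -z (the intrinsics and any distortion apply to the point x, -y, -z); pixel columns grow to the right and rows downward; lengths in m; the calibration is good to about 2 mm. A picture is of the moment at which its call begins: read the wrist's pose just before it. There is no depth.
- close_job(): hands the job in, once; it reports no verdict.
The state is a dict: "time": time; "joint_positions": joint angles; "qvel": joint speeds; "joint_torque": joint torques, N m; "tool_pos": TCP position; "ee_rot": TCP orientation; "wrist_force": force on the tool from outside, world axes, zero at the start; "wrist_torque": the same for the moment, N m; "width": finger opening in m.
Only numpy, scipy, OpenCV 4.12 (cv2) and the standard library are available. Lean on these libraries where they do the work, as an engineer would, in place of code of your own. Each camera call takes 0.05 s, during which the arm holds its last target.

## Task

Press the blue hatch of the grey tool case inward until its catch lets go and it springs wide open. Then take the two steel parallels together in one grasp, carry them over as a pair, and set them down without dropping them on the cork floor of the case, still standing on their narrow edges, side by side with their ends roughly level, running front to back. Let go, leave the hatch open, and leave the oil bottle, the filter element and the wrench where they are.

Things in the scene. Friction and masses are not known exactly. Their poses are not given: they have to be found in the camera images.
- case: Grey sheet-metal tool case fixed to the bench, 226 mm (its x) by 192 mm (its y), 65 mm high. Origin: centre of its underside; z up. Its -x side is the front, with the latch housing under the hatch's free edge; the hatch hinge is at its +x rim. Side, front and back walls are 6 mm thick; the free inside, behind the latch housing, runs from x = -83 to +107 mm and y = -90 to +90 mm. The cork floor's top is 12 mm above the underside.
- case_floor (a point): Point on the top of the cork floor, at the centre of the free inside (190 by 180 mm); axes as the case's (x from front to back).
- hatch (a joint): Angle of the hatch (rad): 0 = shut and latched, its top flush with the case rim 65 mm above the bench; negative = pressed in, at most -0.042 (about 8 mm at the yellow spot); positive = opening. Pressing the yellow spot in by 6 mm or more (about 6 N; right to its stop is fine) frees the catch for good; when the hatch is then let free, a damped spring swings it up and back to 1.95 rad in 2 to 3 s, past upright and leaning away from the front. It stays open there.
- hatch_press (a point): Yellow spot, 32 mm across, on the top face of the blue hatch (211 by 176 mm, 5 mm thick), 25 mm from its free (front) edge and 187 mm from the hinge. While the hatch is shut, z points up; moves with the hatch.
- hatch_hinge (a point): Middle of the hinge line, at the top of the case's back rim; the hinge runs along the case's y.
- parallel_a: Ground steel bar with dark cross holes, 140 mm long (its x), 16 mm wide (its y), 26 mm high (z up), about 0.34 kg. Stands on its narrow edge on the bench. Origin: centre of its underside. One of a matched pair.
- parallel_b: The other bar, the same size, beside parallel_a on its +y side and parallel to it, with a gap of 4 to 10 mm between them and ends up to 5 mm uneven. Origin: centre of its underside. The gap shuts when both are squeezed together.
- oil_bottle: Bystander: blue oil bottle with a red cap, 76 mm across, 190 mm high, standing. Origin: centre of its underside.
- filter: Bystander: paper filter element with black end caps, 60 mm across, 80 mm high, standing. Origin: centre of its underside.
- wrench: Bystander: steel wrench, 200 mm long, lying on the bench beyond the case. Origin: under its middle, its length along x.

How it is judged:
On the way, in this order (a step that is already met when the one before it is completed fails the run):
1. the hatch is sprung open (past 1.5 rad) while both parallels still stand on the bench (value of joint hatch above 1.5 rad and height (world z) of each of parallel_a, parallel_b below 0.01 m), for 0.1 s.
2. both parallels are held together in the fingers, 70 mm or more above the bench, centres within 30 mm (height (world z) of each of parallel_a, parallel_b above 0.07 m and distance between parallel_a and parallel_b below 0.03 m and contact force between each of parallel_a, parallel_b and the fingers above 0.5 N), for 0.2 s.
3. both are brought down to within 8 mm of the case floor while still in the fingers (z of each of parallel_a, parallel_b in the frame of case_floor below 0.008 m and horizontal distance between each of parallel_a, parallel_b and case_floor below 0.09 m and contact force between each of parallel_a, parallel_b and the fingers above 0.5 N), for 0.05 s.
At the end, for the whole second after the job is handed in: Hatch past 1.5 rad; both parallels at rest on the cork floor, on their narrow edges (4 mm, 0.1 rad), parallel within 0.12 rad, within 0.3 rad of the case's x axis, centres within 30 mm of each other and 90 mm of the floor's centre; bystanders within 30 mm of their starts (value of joint hatch above 1.5 rad and z of parallel_a in the frame of case_floor between -0.004 and 0.004 m and z of parallel_b in the frame of case_floor between -0.004 and 0.004 m and horizontal distance between each of parallel_a, parallel_b and case_floor below 0.09 m and angle between each of parallel_a, parallel_b's own z axis and vertical below 0.1 rad and angle between the x axis of parallel_a and the x axis of parallel_b, either way round below 0.12 rad and angle between the x axis of parallel_a and the x axis of case, either way round below 0.3 rad and distance between parallel_a and parallel_b below 0.03 m and linear speed of each of parallel_a, parallel_b below 0.02 m/s and distance of each of oil_bottle, filter, wrench from where it was at the start of the episode below 0.03 m); the robot touches nothing.
It fails at once if a bystander is knocked away (30 mm) or over (distance of any of oil_bottle, filter, wrench from where it was at the start of the episode above 0.03 m or angle between any of oil_bottle, filter's own z axis and vertical above 0.5 rad).
It also fails if it takes over 64 s, if anything falls off the work surface, if the arm or the gripper's body presses on something with over 40 N, if the wrist force passes 120 N, or if a joint passes its speed limit or range.

## Working session

There is one attempt and no reset: what is moved stays moved. The work goes in short steps, Python scripts to look and compute and a tool call to move; the robot and the scene stay as the last step left them, time stands still between calls to the robot, and variables do not carry over. Pictures are saved under pics/ and viewed, and the job is handed in when it is done.

Besides the shell and the picture viewer there is one more tool, called after ">>>" by a JSON object that holds its "op" and its "data", one argument or row to a line. arm_command: Moves the arm, as the interface text tells. Its arguments: {"type":"object","properties":{"plan":{"type":"array","items":{"type":"number"}}},"required":["plan"]}

```bash
ls; mkdir -p pics
python3 - <<'E'
from bench import robot,cams
import cv2,numpy as np
o=robot.get_obs();print(o)
for n in ("scene","top"):
    s=cams.snapshot(n);cv2.imwrite(f"pics/{n}0.png",s["pixels"][:,:,::-1])
    print({k:v for k,v in s.items() if k!="pixels"})
E
```

```text
pics
{'time': 0.0, 'joint_positions': array([ 1.03990205e+00,  8.79566827e-02,  1.37224068e+00, -2.77838038e-05,
        1.68361423e+00, -1.03081010e-01]), 'qvel': array([-1.37318117e-03,  2.59083017e-04,  1.00850860e-03,  9.25777836e-05,
       -2.20434290e-03, -1.28175957e-03]), 'joint_torque': array([-1.98774255e-04, -3.40190935e+01, -3.02421892e+01,  7.17311958e-02,
        3.29877832e-02, -1.64940998e-04]), 'tool_pos': array([0.22791583, 0.49996534, 0.21231014]), 'ee_rot': array([-3.13938265e+00, -2.00857962e-04,  2.71377606e+00]), 'wrist_force': array([-0.48128612, -0.26608511, -0.78996258]), 'wrist_torque': array([0.02982521, 0.00062043, 0.02834826]), 'width': 0.0939806476081941}
{'fov_y': 47.80549278401072, 'cx': 322.4600114663847, 'cy': 198.86716766491682, 'camera_from_world': array([[ 0.64100552,  0.76747506,  0.00969329, -0.46901717],
       [-0.5882866 ,  0.48315498,  0.6484444 ,  0.29956279],
       [ 0.49298155, -0.42135887,  0.7612003 , -1.40316119],
       [ 0.        ,  0.        ,  0.        ,  1.        ]])}
{'fov_y': 57.10909709014271, 'cx': 322.7170474748616, 'cy': 205.65081680610118, 'camera_from_world': array([[ 0.02493178, -0.99946856, -0.02100018,  0.09033411],
       [ 0.99798079,  0.02365612,  0.05894684, -0.62116   ],
       [-0.05841873, -0.02242742,  0.99804021, -1.00476978],
       [ 0.        ,  0.        ,  0.        ,  1.        ]])}
```

View pics/scene0.png

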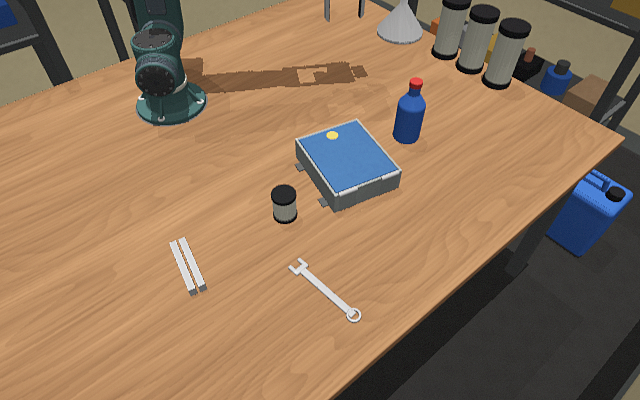

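View pics/top0.png

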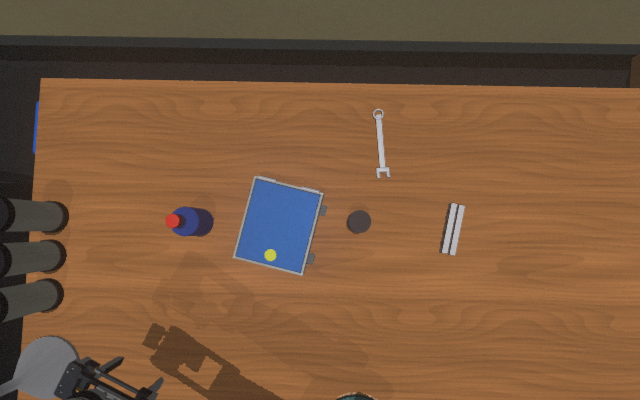

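Run:
```python
import cv2
t=cv2.imread("pics/top0.png")
a=cv2.resize(t[165:290,220:380],None,fx=5,fy=5,interpolation=cv2.INTER_CUBIC)[:600,:800]
cv2.imwrite("pics/c1.png",a)
b=cv2.resize(t[190:270,425:485],None,fx=7,fy=7,interpolation=cv2.INTER_CUBIC)
cv2.imwrite("pics/c2.png",b)
s=cv2.imread("pics/scene0.png")
cv2.imwrite("pics/c3.png",cv2.resize(s[225:305,150:230],None,fx=7,fy=7,interpolation=cv2.INTER_CUBIC))
cv2.imwrite("pics/c4.png",cv2.resize(s[110:220,260:410],None,fx=5,fy=5,interpolation=cv2.INTER_CUBIC))
```

```text
(no output)
```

View pics/c1.png

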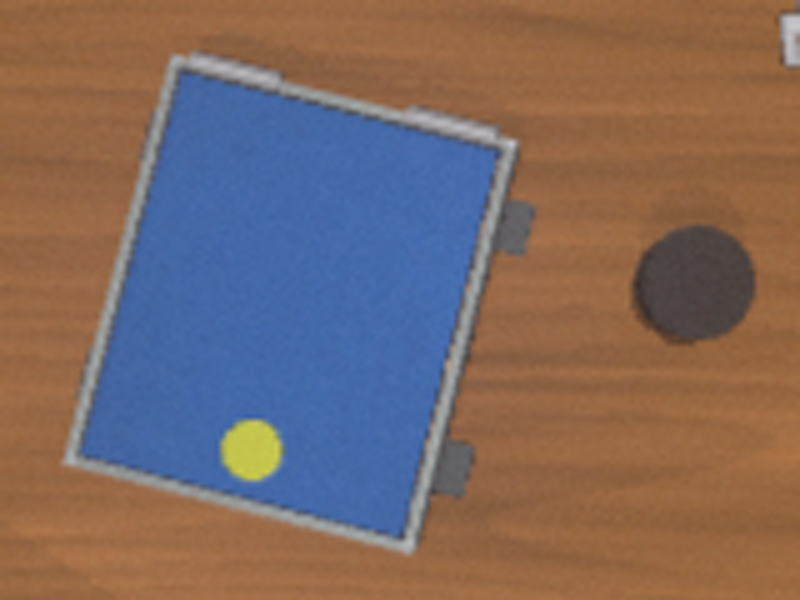

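View pics/c2.png

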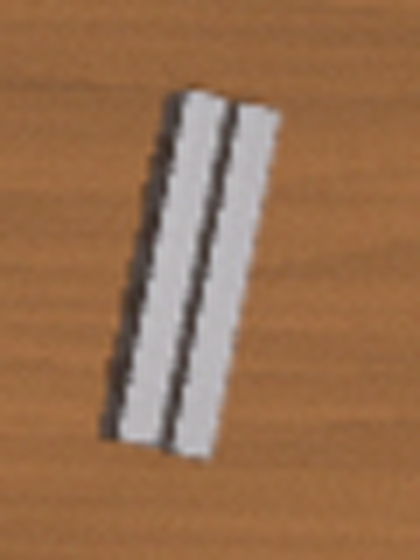

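View pics/c3.png

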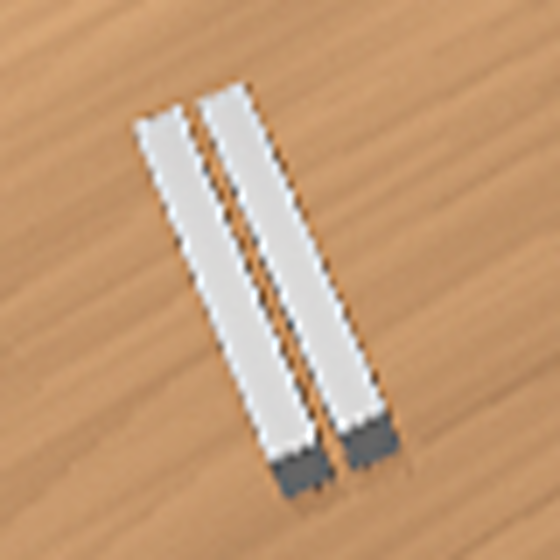

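View pics/c4.png

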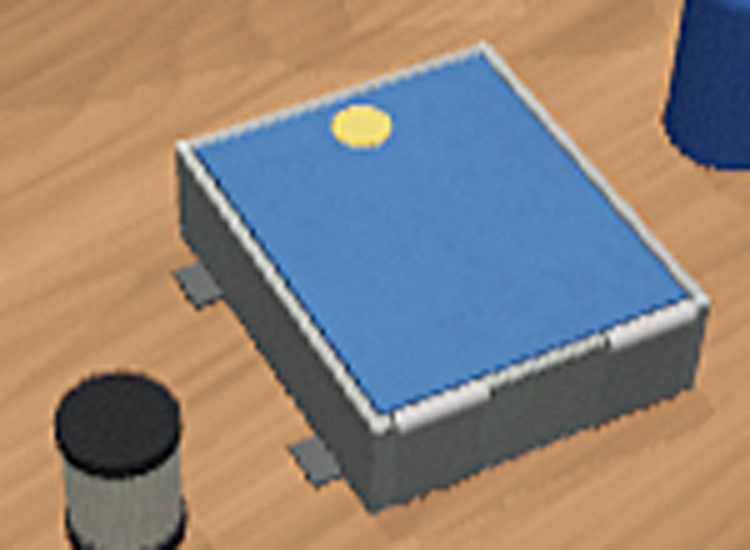

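```bash
cat > h.py <<'E'
import numpy as np,cv2
def ray(s,uv):
    f=s["pixels"].shape[0]/2/np.tan(np.radians(s["fov_y"]/2))
    T=s["camera_from_world"];R,t=T[:3,:3],T[:3,3]
    d=np.array([(uv[0]-s["cx"])/f,-(uv[1]-s["cy"])/f,-1.])
    return -R.T@t,R.T@d
def onz(s,uv,z):
    o,d=ray(s,uv);return o+d*(z-o[2])/d[2]
def crop(p,off,f): return [off[i]+(p[i]+.5)/f-.5 for i in (0,1)]
E
python3 - <<'E'
from bench import cams
from h import *
np.set_printoptions(precision=4,suppress=True)
S={n:cams.snapshot(n) for n in("top","scene")}
print([list(s.keys()) for s in S.values()])
def pr(lbl,n,off,f,pts,z):
    P=np.array([onz(S[n],crop(p,off,f),z)[:2] for p in pts]);print(lbl,n);print(P, "ctr",P.mean(0))
    if len(P)==4:
        e=[np.linalg.norm(P[i]-P[(i+1)%4]) for i in range(4)];d=P-np.roll(P,-1,0)
        print(" edges",np.array(e),"ang",np.degrees(np.arctan2(d[:,1],d[:,0])))
pr("case","top",(220,165),5,[(176,58),(515,143),(411,551),(69,462)],.065)
pr("case","scene",(260,110),5,[(706,302),(378,430),(180,147),(485,45)],.065)
pr("spot","top",(220,165),5,[(252,450)],.065)
pr("spot","scene",(260,110),5,[(362,127)],.065)
pr("filt","top",(220,165),5,[(695,283)],.08)
pr("filt","scene",(260,110),5,[(118,425)],.08)
pr("L","top",(425,190),7,[(188,92),(226,102),(158,445),(120,436)],.026)
pr("R","top",(425,190),7,[(240,104),(281,112),(211,460),(174,449)],.026)
pr("l","scene",(150,225),7,[(135,125),(182,105),(318,440),(270,462)],.026)
pr("r","scene",(150,225),7,[(198,100),(243,82),(385,412),(338,434)],.026)
pr("bottle","top",(0,0),1,[(173,221)],.19)
pr("bottle","scene",(0,0),1,[(416,82)],.19)
E
```

```text
[['pixels', 'fov_y', 'cx', 'cy', 'camera_from_world'], ['pixels', 'fov_y', 'cx', 'cy', 'camera_from_world']]
case top
[[0.691  0.2887]
 [0.6494 0.1055]
 [0.4323 0.155 ]
 [0.474  0.338 ]] ctr [0.5617 0.2218]
 edges [0.1878 0.2226 0.1877 0.2224] ang [  77.2001  -12.829  -102.8527  167.2053]
case scene
[[0.6936 0.2872]
 [0.6532 0.1043]
 [0.4354 0.1533]
 [0.4763 0.3368]] ctr [0.5646 0.2204]
 edges [0.1874 0.2234 0.188  0.2229] ang [  77.568   -12.6926 -102.5701  167.1524]
spot top
[[0.4829 0.2408]] ctr [0.4829 0.2408]
spot scene
[[0.4847 0.2389]] ctr [0.4847 0.2389]
filt top
[[0.5768 0.0094]] ctr [0.5768 0.0094]
filt scene
[[0.5831 0.0033]] ctr [0.5831 0.0033]
L top
[[ 0.6349 -0.2484]
 [ 0.6313 -0.2632]
 [ 0.4967 -0.2374]
 [ 0.4998 -0.2226]] ctr [ 0.5657 -0.2429]
 edges [0.0153 0.137  0.0151 0.1375] ang [  76.4     -10.8591 -101.8894  169.2181]
R top
[[ 0.6306 -0.2686]
 [ 0.6278 -0.2846]
 [ 0.4914 -0.2579]
 [ 0.4953 -0.2436]] ctr [ 0.5613 -0.2637]
 edges [0.0162 0.139  0.0148 0.1376] ang [  80.1666  -11.0814 -105.1598  169.5015]
l scene
[[ 0.4942 -0.2591]
 [ 0.4968 -0.2435]
 [ 0.6343 -0.271 ]
 [ 0.6318 -0.2859]] ctr [ 0.5643 -0.2649]
 edges [0.0158 0.1403 0.0151 0.1401] ang [-99.2407 168.6694  80.1094 -11.0309]
r scene
[[ 0.4983 -0.2385]
 [ 0.5012 -0.2235]
 [ 0.6388 -0.2505]
 [ 0.6364 -0.2653]] ctr [ 0.5687 -0.2445]
 edges [0.0152 0.1403 0.015  0.1407] ang [-100.9396  168.9146   80.6625  -11.0149]
bottle top
[[0.5646 0.4503]] ctr [0.5646 0.4503]
bottle scene
[[0.572  0.4455]] ctr [0.572  0.4455]
```

>>> {"op": "arm_command", "data": {
  "plan": [-4.26, -1.63, 0.6, 0, 0, 0, 1, -4.26, -1.63, 0.6, 0, 0, 0, 1, -4.26, -1.63, 1.2, 0, 0, 0, 1, -4.26, -1.63, 1.2, 0, 0, 0, 1, -4.26, -1.63, 1.2, 0, 0, 0, 1, -4.26, -1.63, 1.2, 0, 0, 0, 1, -4.26, -1.63, 1.5, 0, 0, 0, 1, -4.26, -1.63, 1.5, 0, 0, 0, 1]
}}

```text
time: 1.2
tool_pos: [0.485, 0.2392, 0.1229]
ee_rot: [3.141, 0.0, 2.714]
wrist_force: [-0.4, 1.0, -0.0]
width: 0.017
```

>>> {"op": "arm_command", "data": {
  "plan": [0, 0, 0, 0, 0, -6, 1, 0, 0, 0, 0, 0, -6, 1, 0, 0, 0, 0, 0, 0, 1]
}}

```text
time: 1.58
tool_pos: [0.4841, 0.2402, 0.1231]
ee_rot: [-3.141, -0.001, 2.922]
wrist_force: [-0.2, 1.2, -0.3]
width: 0.0007
```

```bash
cat > go.py <<'E'
import sys
from bench import robot,cams
from h import *
np.set_printoptions(precision=4,suppress=True)
def mat(r):
    from scipy.spatial.transform import Rotation as R
    return R.from_euler("xyz",r).as_matrix()
def st():
    o=robot.get_obs();print("t",o["time"],"pos",o["tool_pos"],"rpy deg",np.degrees(o["ee_rot"]),"F",o["wrist_force"],"w",o["width"]);return o
def to(tgt):
    o=st();print("tool cm",mat(o["ee_rot"]).T@(np.array(tgt)-o["tool_pos"])*100)
def pic(n,fn,off=None,wh=None,f=1):
    s=cams.snapshot(n);i=s["pixels"][:,:,::-1]
    if off: i=cv2.resize(i[off[1]:off[1]+wh[1],off[0]:off[0]+wh[0]],None,fx=f,fy=f,interpolation=cv2.INTER_CUBIC)
    cv2.imwrite("pics/"+fn,i);return s
E
python3 - <<'E'
from go import *
to((0.4838,0.2398,0.073))
pic("scene","s1.png",(230,40),(200,180),4)
E
```

```text
t 1.575 pos [0.4841 0.2402 0.1231] rpy deg [-179.9843   -0.0314  167.3968] F [-0.1512  1.2183 -0.2884] w 0.0006612162974488278
tool cm [ 0.0198 -0.0432  5.0147]
```

View pics/s1.png

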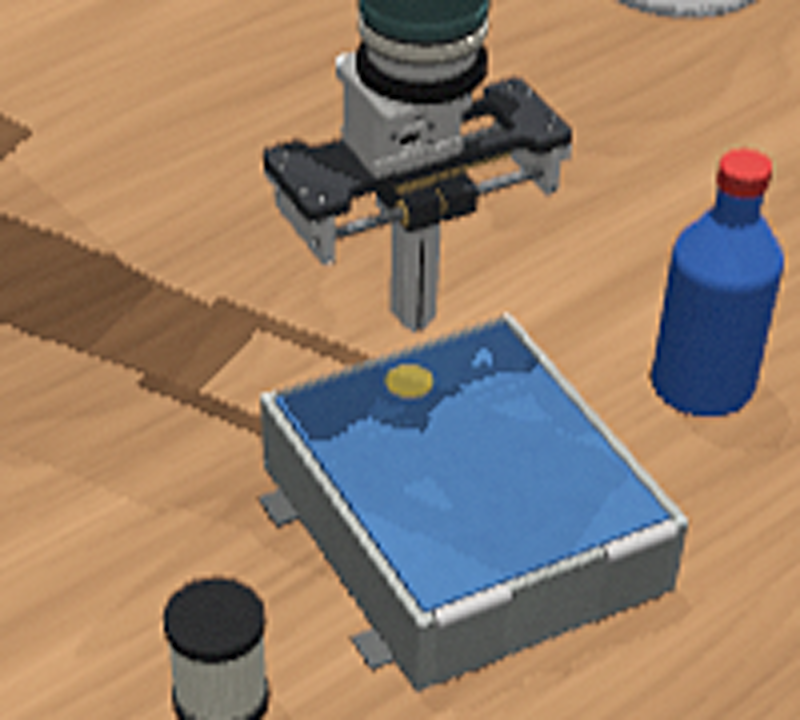

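The closed jaws stand right over the yellow spot (crop about (410,380)), clear of the bottle. Pressing.

>>> {"op": "arm_command", "data": {
  "plan": [0, 0, 1.6, 0, 0, 0, 1, 0, 0, 1.6, 0, 0, 0, 1, 0, 0, 1.2, 0, 0, 0, 1, 0, 0, 0.4, 0, 0, 0, 1, 0, 0, 0.3, 0, 0, 0, 1, 0, 0, 0.3, 0, 0, 0, 1, 0, 0, 0.3, 0, 0, 0, 1, 0, 0, 0, 0, 0, 0, 1]
}}

```text
time: 2.62
tool_pos: [0.4841, 0.2404, 0.0677]
ee_rot: [3.141, 0.0, 2.923]
wrist_force: [-4.1, -1.1, 5.6]
width: 0.0005
```

>>> {"op": "arm_command", "data": {
  "plan": [0, 0, 0.2, 0, 0, 0, 1, 0, 0, 0.2, 0, 0, 0, 1, 0, 0, 0, 0, 0, 0, 1]
}}

```text
time: 3.0
tool_pos: [0.4843, 0.2404, 0.0648]
ee_rot: [3.141, 0.001, 2.923]
wrist_force: [-5.2, -1.9, 9.3]
width: 0.0005
```

>>> {"op": "arm_command", "data": {
  "plan": [0, 0, 0.1, 0, 0, 0, 1, 0, 0, -1.0, 0, 0, 0, 1, 1, 0, -3, 0, 0, 0, 1, 4, 0, -4, 0, 0, 0, 1, 5, 0, -4, 0, 0, 0, 1, 5, 0, -3, 0, 0, 0, 1, 4, 0, -2, 0, 0, 0, 0, 0, 0, 0, 0, 0, 0, 0]
}}

```text
time: 4.0
tool_pos: [0.2996, 0.2828, 0.2335]
ee_rot: [3.136, 0.005, 2.927]
wrist_force: [0.6, 0.3, 0.2]
width: 0.017
```

Run:
```python
from go import *
pic("scene","s2.png",(230,40),(200,180),4);to((0.565,-0.254,0.25))
```

```text
t 4.05 pos [0.3002 0.2821 0.2318] rpy deg [179.8056   0.2079 167.591 ] F [ 0.8896 -0.0826 -0.2436] w 0.021053369842308624
tool cm [-37.3837 -46.6576  -1.8385]
```

View pics/s2.png

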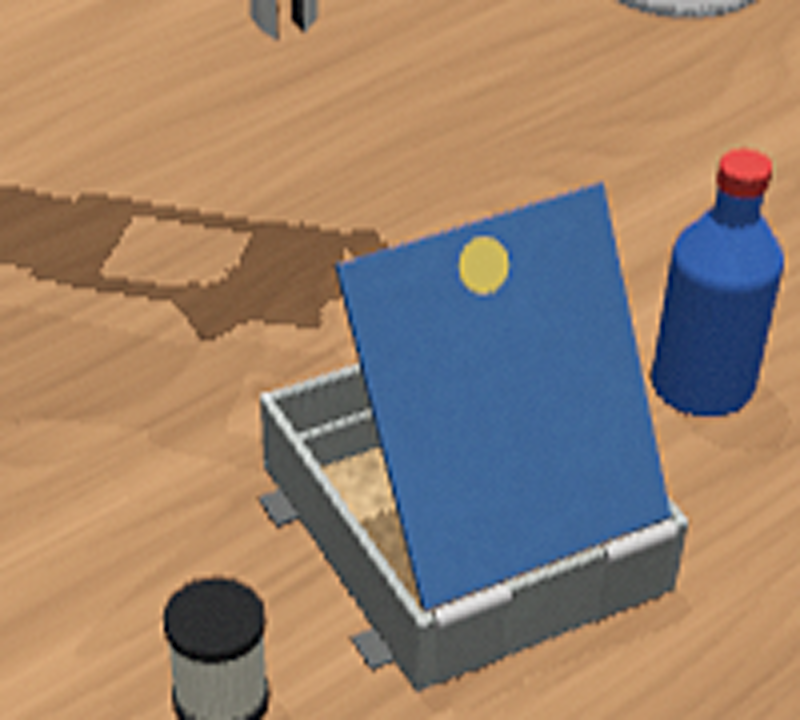

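The hatch (spot at (485,265)) is swinging up and nothing is in its way; on to the bars.

>>> {"op": "arm_command", "data": {
  "plan": [-2, -3.5, 0, 0, 0, 0, 0, -3.0, -4, 0, 0, 0, 0, 0, -3.2, -4, 0, 0, 0, 0, 0, -3.2, -4, 0, 0, 0, 0, 0, -3.2, -4, 0, 0, 0, 0, 0, -3.2, -4, 0, 0, 0, 0, 0, -3.2, -4, 0, 0, 0, 0, 0, -3.2, -4, 0, 0, 0, 0, 0]
}}

```text
time: 5.05
tool_pos: [0.4688, -0.0818, 0.2288]
ee_rot: [-3.142, -0.001, 2.921]
wrist_force: [0.1, 0.9, 0.6]
width: 0.094
```

>>> {"op": "arm_command", "data": {
  "plan": [-3.2, -4, 0, 0, 0, 0, 0, -3.2, -4, 0, 0, 0, 0, 0, -3.2, -4, 1, 0, 0, 0, 0, -3.4, -3.2, 1, 0, 0, -1.4, 0, 0, 0, 2, 0, 0, 0, 0, 0, 0, 2, 0, 0, 0, 0, 0, 0, 0, 0, 0, 0, 0, 0, 0, 0, 0, 0, 0, 0]
}}

```text
time: 6.05
tool_pos: [0.5619, -0.2561, 0.1702]
ee_rot: [-3.142, -0.0, 2.947]
wrist_force: [0.2, -0.5, 0.5]
width: 0.0942
```

Run:
```python
from go import *
o=st()
s=pic("wrist","w1.png"); print({k:v for k,v in s.items() if k!="pixels"})
pic("scene","s3.png")
to((0.565,-0.254,0.012))
```

```text
t 6.05 pos [ 0.5619 -0.2561  0.1702] rpy deg [-179.9966   -0.0118  168.8394] F [ 0.2116 -0.4666  0.4694] w 0.0942245817380725
{'fov_y': 64.23067658370856, 'cx': 324.22593537281773, 'cy': 202.80352163528013, 'tool_from_camera': array([[ 0.0008,  0.9704,  0.2415,  0.0695],
       [ 1.    , -0.0008,  0.    ,  0.0008],
       [ 0.0002,  0.2415, -0.9704, -0.172 ],
       [ 0.    ,  0.    ,  0.    ,  1.    ]])}
t 6.15 pos [ 0.5624 -0.2558  0.1716] rpy deg [-179.9617    0.1123  168.8758] F [-0.3218  0.627  -0.0565] w 0.09408231669747746
tool cm [-0.194   0.2347 15.9565]
```

View pics/w1.png

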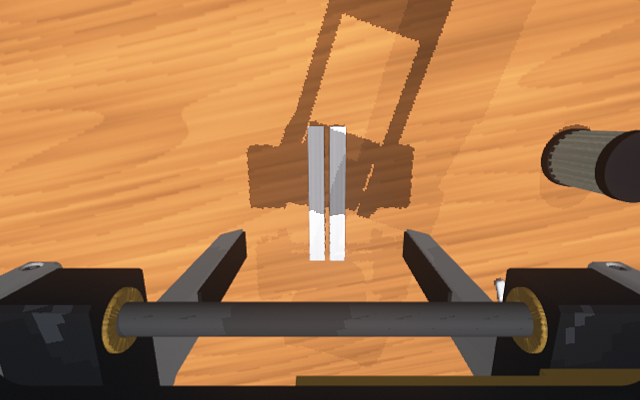

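View pics/s3.png

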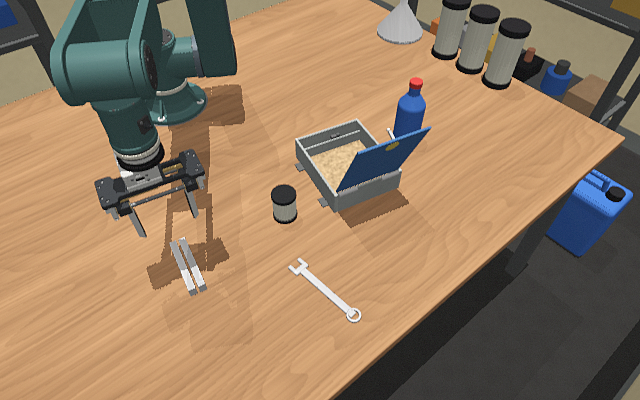

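Run:
```python
from go import *
s=cams.snapshot("wrist");T=s["tool_from_camera"];o=robot.get_obs()
f=200/np.tan(np.radians(s["fov_y"]/2));R=mat(o["ee_rot"])
for uv in [(309,126),(325,126),(330,126),(345,126),(309,261),(325,261),(330,261),(345,261)]:
    d=T[:3,:3]@[(uv[0]-s["cx"])/f,-(uv[1]-s["cy"])/f,-1];c=T[:3,3]
    k=(o["tool_pos"][2]-.026-c[2])/d[2];p=c+d*k
    print(uv,"tool",p*100,"world",o["tool_pos"]+R@p)
```

```text
(309, 126) tool [ 6.7168 -1.4018 14.5735] world [ 0.4941 -0.2566  0.0259]
(325, 126) tool [ 6.718   0.1494 14.5735] world [ 0.497  -0.2414  0.0259]
(330, 126) tool [ 6.7184  0.6342 14.5735] world [ 0.498  -0.2366  0.0258]
(345, 126) tool [ 6.7196  2.0884 14.5735] world [ 0.5008 -0.2224  0.0258]
(309, 261) tool [-7.4133 -1.5536 14.5735] world [ 0.6324 -0.2853  0.0262]
(325, 261) tool [-7.4117  0.169  14.5735] world [ 0.6357 -0.2684  0.0262]
(330, 261) tool [-7.4113  0.7073 14.5735] world [ 0.6367 -0.2631  0.0262]
(345, 261) tool [-7.4098  2.3222 14.5735] world [ 0.6398 -0.2473  0.0261]
```

>>> {"op": "arm_command", "data": {
  "plan": [-0.3, 0.3, 1, 0, 0, 0, 0, 0, 0, 3, 0, 0, 0, 0, 0, 0, 3, 0, 0, 0, 0, 0, 0, 3, 0, 0, 0, 0, 0, 0, 2.5, 0, 0, 0, 0, 0, 0, 1.5, 0, 0, 0, 0, 0, 0, 1, 0, 0, 0, 0, 0, 0, 0, 0, 0, 0, 0]
}}

```text
time: 7.2
tool_pos: [0.5653, -0.2526, 0.0201]
ee_rot: [3.141, -0.001, 2.948]
wrist_force: [-0.5, -0.3, 0.0]
width: 0.0941
```

>>> {"op": "arm_command", "data": {
  "plan": [0, 0, 0.8, 0, 0, 0, 0, 0, 0, 0, 0, 0, 0, 0.3, 0, 0, 0, 0, 0, 0, 0.45, 0, 0, 0, 0, 0, 0, 0.55, 0, 0, 0, 0, 0, 0, 0.7, 0, 0, 0, 0, 0, 0, 1, 0, 0, 0, 0, 0, 0, 1, 0, 0, 0, 0, 0, 0, 1]
}}

```text
time: 8.2
tool_pos: [0.5654, -0.2529, 0.0126]
ee_rot: [-3.142, 0.0, 2.948]
wrist_force: [0.1, 0.2, 0.5]
width: 0.0318
```

Run:
```python
from go import *
st();pic("wrist","w2.png")
```

```text
t 8.2 pos [ 0.5654 -0.2529  0.0126] rpy deg [-179.9957    0.012   168.8871] F [0.1014 0.1543 0.5342] w 0.031799885712895
```

View pics/w2.png

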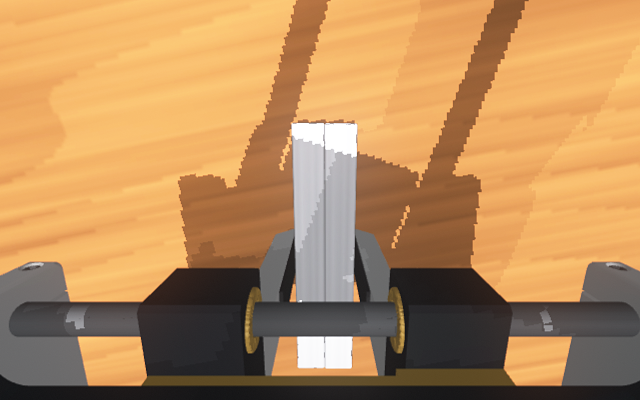

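Both bars are shut together between the jaws (x 292–357, ends level at rows 122 and 368), with width 31.8 mm. Lifting.

>>> {"op": "arm_command", "data": {
  "plan": [0, 0, -0.5, 0, 0, 0, 1, 0, 0, -1.0, 0, 0, 0, 1, 0, 0, -2, 0, 0, 0, 1, 0, 0, -2.5, 0, 0, 0, 1, 0, 0, -2.5, 0, 0, 0, 1, 0, 0, -2.5, 0, 0, 0, 1, 0, 0, -2.0, 0, 0, 0, 1, 0, 0, -1, 0, 0, 0, 1]
}}

```text
time: 9.25
tool_pos: [0.5662, -0.2532, 0.1555]
ee_rot: [-3.14, 0.004, 2.948]
wrist_force: [-0.3, 0.3, -6.0]
width: 0.0315
```

>>> {"op": "arm_command", "data": {
  "plan": [0, 0, 0, 0, 0, 0, 1, 0, 0, 0, 0, 0, 0, 1]
}}

```text
time: 9.5
tool_pos: [0.5648, -0.2525, 0.1514]
ee_rot: [3.141, -0.002, 2.948]
wrist_force: [0.1, -0.7, -7.4]
width: 0.0318
```

Run:
```python
from go import *
to((0.575,0.2184,0.15));pic("wrist","w3.png");pic("scene","s4.png")
```

```text
t 9.5 pos [ 0.5648 -0.2525  0.1514] rpy deg [179.9537  -0.1129 168.8873] F [ 0.1021 -0.6597 -7.3588] w 0.03182786106141697
tool cm [ 8.0751 46.4008  0.1918]
```

View pics/w3.png

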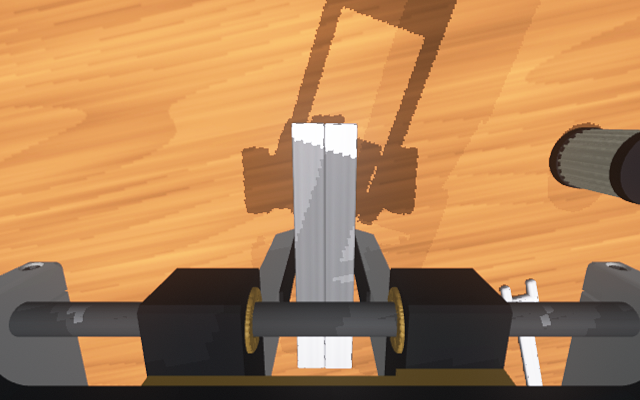

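View pics/s4.png

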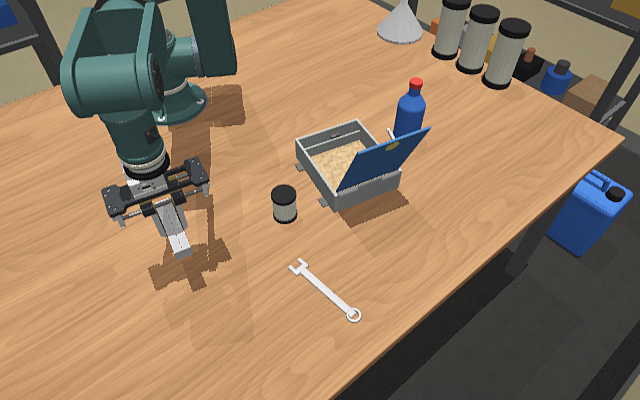

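Both bars are level in the grasp with no slip. Carrying across.

>>> {"op": "arm_command", "data": {
  "plan": [0.3, 1.5, 0, 0, 0, 0, 1, 0.5, 2.5, 0, 0, 0, 0, 1, 0.5, 3, 0, 0, 0, 0, 1, 0.5, 3, 0, 0, 0, 0, 1, 0.5, 3, 0, 0, 0, 0, 1, 0.5, 3, 0, 0, 0, 0, 1, 0.5, 3, 0, 0, 0, 0, 1, 0.5, 3, 0, 0, 0, 0, 1]
}}

```text
time: 10.6
tool_pos: [0.5698, -0.0265, 0.1527]
ee_rot: [3.141, -0.0, 2.949]
wrist_force: [-0.6, -0.7, -6.5]
width: 0.0316
```

>>> {"op": "arm_command", "data": {
  "plan": [0.6, 3, 0, 0, 0, 0, 1, 0.6, 3, 0, 0, 0, 0, 1, 0.6, 3, 0, 0, 0, 0, 1, 0.6, 3, 0, 0, 0, 0, 1, 0.6, 3, 0, 0, 0, 0, 1, 0.6, 3, 0, 0, 0, 0, 1, 0.6, 3, 0, 0, 0, 0, 1, 0.3, 2.4, 0, 0, 0, 1.6, 1]
}}

```text
time: 11.6
tool_pos: [0.5697, 0.2118, 0.1526]
ee_rot: [3.141, -0.001, 2.922]
wrist_force: [0.2, -0.3, -6.6]
width: 0.0318
```

>>> {"op": "arm_command", "data": {
  "plan": [0, 0, 0, 0, 0, 0, 1, 0, 0, 0, 0, 0, 0, 1, 0, 0, 0, 0, 0, 0, 1]
}}

```text
time: 11.98
tool_pos: [0.5711, 0.2082, 0.1526]
ee_rot: [-3.141, -0.0, 2.919]
wrist_force: [1.0, -0.0, -5.1]
width: 0.0315
```

Run:
```python
from go import *
to((0.575,0.2184,0.15));pic("wrist","w5.png");pic("scene","s5.png",(250,20),(180,200),3);pic("top","t5.png",(200,120),(200,180),4)
```

```text
t 11.975 pos [0.5711 0.2082 0.1526] rpy deg [-179.9867   -0.0043  167.2649] F [ 0.9743 -0.0209 -5.0631] w 0.031519586182265524
tool cm [-0.1558  1.0768  0.2583]
```

View pics/w5.png

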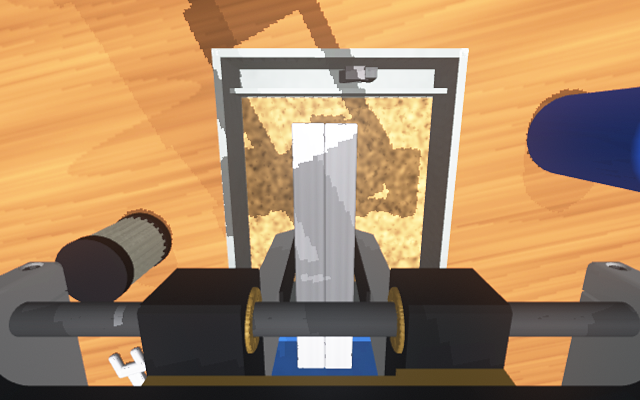

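View pics/s5.png

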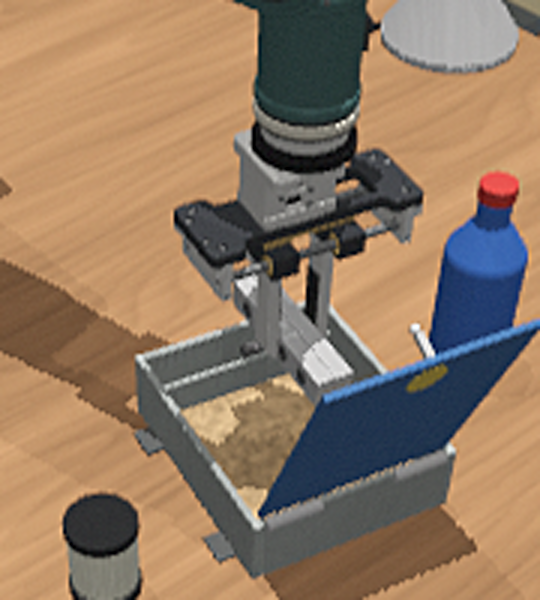

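View pics/t5.png

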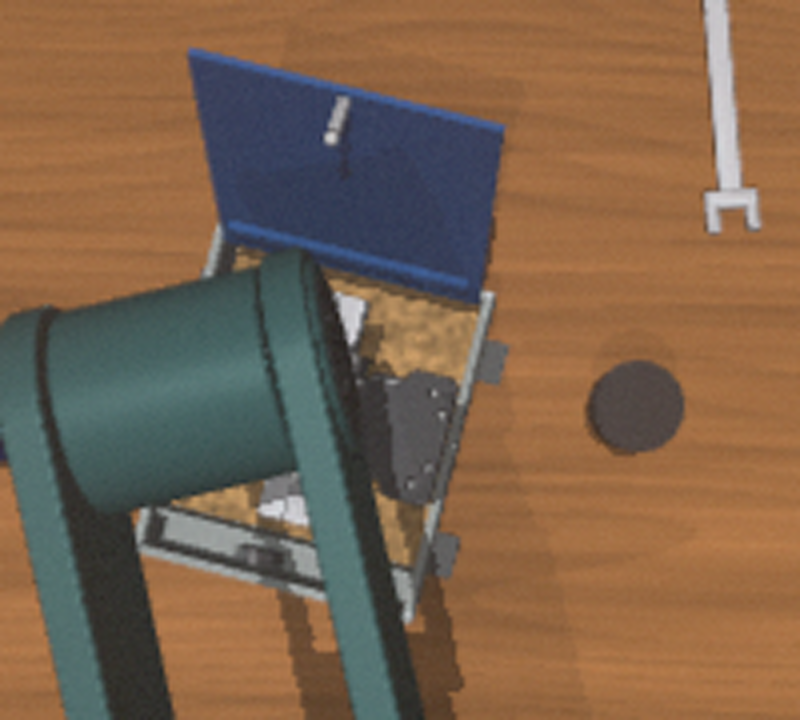

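Run:
```python
from go import *
s=cams.snapshot("wrist");T=s["tool_from_camera"];o=robot.get_obs()
f=200/np.tan(np.radians(s["fov_y"]/2));R=mat(o["ee_rot"])
for uv,z in [((212,48),.065),((468,48),.065),((231,93),.065),((447,93),.065),((231,93),.045),((447,93),.045),((243,97),.012),((436,97),.012),((238,220),.012),((441,220),.012),((292,123),.166),((357,123),.166)]:
    d=T[:3,:3]@[(uv[0]-s["cx"])/f,-(uv[1]-s["cy"])/f,-1];c=T[:3,3]
    k=(o["tool_pos"][2]-z-c[2])/d[2];p=c+d*k
    print(uv,z,"tool",p*100,"world",o["tool_pos"]+R@p)
```

```text
(212, 48) 0.065 tool [12.4375 -8.3359  8.761 ] world [0.4318 0.1543 0.065 ]
(468, 48) 0.065 tool [12.4518 10.8413  8.761 ] world [0.474  0.3413 0.065 ]
(231, 93) 0.065 tool [ 9.2386 -7.1359  8.761 ] world [0.4656 0.1589 0.065 ]
(447, 93) 0.065 tool [9.2516 9.5686 8.761 ] world [0.5024 0.3219 0.065 ]
(231, 93) 0.045 tool [ 9.4146 -7.6919 10.761 ] world [0.4627 0.1539 0.045 ]
(447, 93) 0.045 tool [ 9.4286 10.2993 10.761 ] world [0.5023 0.3294 0.045 ]
(243, 97) 0.012 tool [ 9.3512 -7.5133 14.061 ] world [0.4637 0.1555 0.012 ]
(436, 97) 0.012 tool [ 9.3652 10.5111 14.061 ] world [0.5034 0.3313 0.012 ]
(238, 220) 0.012 tool [-2.6494 -8.7549 14.061 ] world [0.578  0.1169 0.012 ]
(441, 220) 0.012 tool [-2.6312 12.0492 14.061 ] world [0.6238 0.3198 0.012 ]
(292, 123) 0.166 tool [ 6.977  -1.4776 -1.339 ] world [0.5002 0.2091 0.166 ]
(357, 123) 0.166 tool [ 6.9795  1.6616 -1.339 ] world [0.5071 0.2397 0.166 ]
```

>>> {"op": "arm_command", "data": {
  "plan": [-0.1, 0.6, 0, 0, 0, 0, 1, 0, 0.6, 1, 0, 0, 0, 1, 0, 0, 2, 0, 0, 0, 1, 0, 0, 2, 0, 0, 0, 1, 0, 0, 2, 0, 0, 0, 1, 0, 0, 2, 0, 0, 0, 1, 0, 0, 1, 0, 0, 0, 1, 0, 0, 0.5, 0, 0, 0, 1]
}}

```text
time: 13.18
tool_pos: [0.5747, 0.2203, 0.0466]
ee_rot: [-3.141, -0.001, 2.92]
wrist_force: [0.4, -0.6, -6.1]
width: 0.0317
```

>>> {"op": "arm_command", "data": {
  "plan": [0, 0, 0.5, 0, 0, 0, 1, 0, 0, 0.5, 0, 0, 0, 1, 0, 0, 0.3, 0, 0, 0, 1, 0, 0, 0.0, 0, 0, 0, 1, 0, 0, 0, 0, 0, 0, 1]
}}

```text
time: 13.8
tool_pos: [0.5752, 0.2202, 0.0348]
ee_rot: [3.141, 0.0, 2.92]
wrist_force: [0.2, 0.4, -5.5]
width: 0.0321
```

Run:
```python
from go import *
to((0.575,0.2184,0.0246));pic("wrist","w6.png");pic("scene","s6.png",(250,20),(180,200),3)
```

```text
t 13.8 pos [0.5752 0.2202 0.0348] rpy deg [179.981    0.0268 167.2878] F [ 0.23    0.3544 -5.4823] w 0.032083170504817786
tool cm [-0.0164 -0.1805  1.0228]
```

View pics/w6.png

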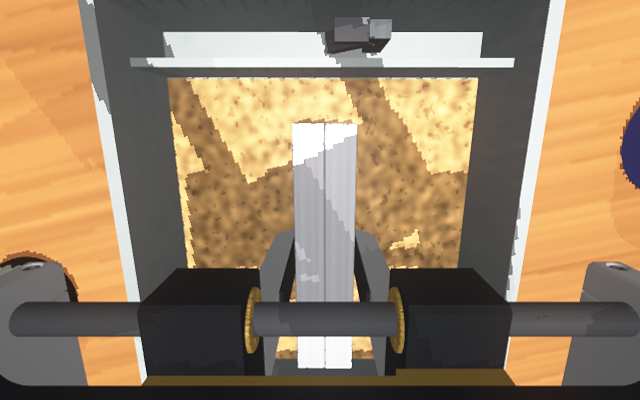

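View pics/s6.png

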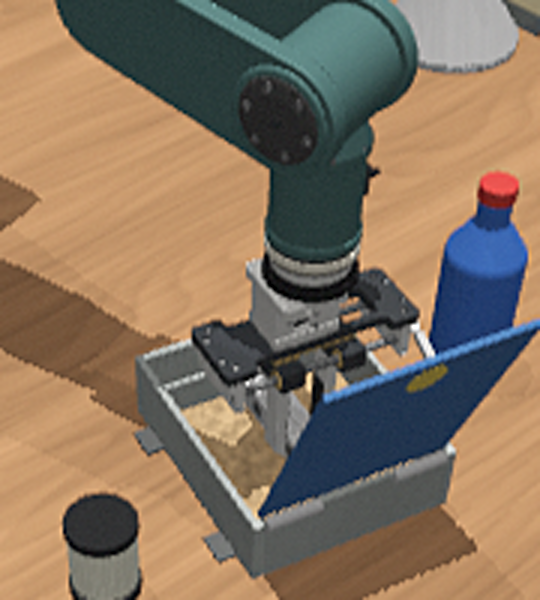

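The pair is centred in the case, about 10 mm above the cork. I'll lower the rest slowly, watching the force.

>>> {"op": "arm_command", "data": {
  "plan": [0, 0, 0.3, 0, 0, 0, 1, 0, 0, 0.3, 0, 0, 0, 1, 0, 0, 0.2, 0, 0, 0, 1, 0, 0, 0.1, 0, 0, 0, 1, 0, 0, 0, 0, 0, 0, 1]
}}

```text
time: 14.52
tool_pos: [0.575, 0.2201, 0.0254]
ee_rot: [-3.142, -0.0, 2.92]
wrist_force: [0.2, 0.1, -6.4]
width: 0.0321
```

>>> {"op": "arm_command", "data": {
  "plan": [0, 0, 0.1, 0, 0, 0, 1, 0, 0, 0, 0, 0, 0, 1]
}}

```text
time: 14.78
tool_pos: [0.5751, 0.2202, 0.0246]
ee_rot: [3.141, 0.0, 2.92]
wrist_force: [0.3, 0.8, -6.4]
width: 0.0318
```

>>> {"op": "arm_command", "data": {
  "plan": [0, 0, 0.1, 0, 0, 0, 1, 0, 0, 0, 0, 0, 0, 1]
}}

```text
time: 15.02
tool_pos: [0.5751, 0.2202, 0.0246]
ee_rot: [3.141, 0.0, 2.92]
wrist_force: [-2.3, -0.2, 0.2]
width: 0.0317
```

The weight is off the wrist, so the pair is on the cork. Opening.

>>> {"op": "arm_command", "data": {
  "plan": [0, 0, 0, 0, 0, 0, 0.62, 0, 0, 0, 0, 0, 0, 0.55, 0, 0, 0, 0, 0, 0, 0.45, 0, 0, 0, 0, 0, 0, 0.3, 0, 0, 0, 0, 0, 0, 0.3, 0, 0, 0, 0, 0, 0, 0.3]
}}

```text
time: 15.78
tool_pos: [0.575, 0.2201, 0.0235]
ee_rot: [3.142, -0.0, 2.92]
wrist_force: [-0.0, -0.3, -0.2]
width: 0.0657
```

Run:
```python
from go import *
st();pic("wrist","w7.png")
```

```text
t 15.775 pos [0.575  0.2201 0.0235] rpy deg [179.9983  -0.0027 167.2902] F [-0.0272 -0.2672 -0.1721] w 0.06573472432562454
```

View pics/w7.png

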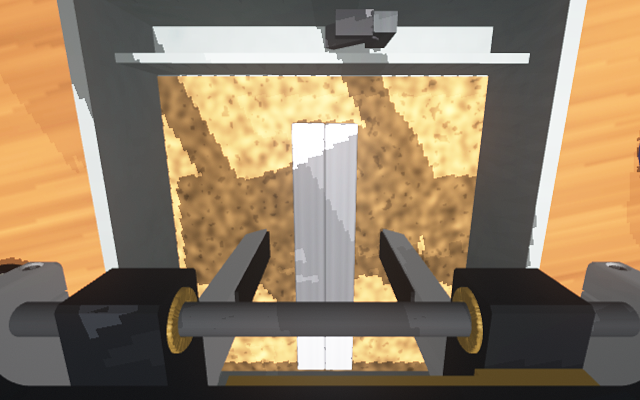

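The jaws are clear on both sides, and the bars stand together (x 292–357, rows 122–370). Withdrawing straight up, then toward the robot.

>>> {"op": "arm_command", "data": {
  "plan": [0, 0, -1, 0, 0, 0, 0.3, 0, 0, -2, 0, 0, 0, 0.3, 0, 0, -3, 0, 0, 0, 0.3, 0, 0, -4, 0, 0, 0, 0.3, 0, 0, -4, 0, 0, 0, 0.3, 2, 0, -3, 0, 0, 0, 0.3, 4, 0, -1, 0, 0, 0, 0.3, 5, 0, 0, 0, 0, 0, 0.3]
}}

```text
time: 16.82
tool_pos: [0.4681, 0.2448, 0.2071]
ee_rot: [3.138, 0.005, 2.919]
wrist_force: [-0.5, 1.0, 0.2]
width: 0.066
```

>>> {"op": "arm_command", "data": {
  "plan": [5, 0, 0, 0, 0, 0, 0.3, 5, 0, 0, 0, 0, 0, 0.3, 3, 0, 0, 0, 0, 0, 0.3, 0, 0, 0, 0, 0, 0, 0.3, 0, 0, 0, 0, 0, 0, 0.3]
}}

```text
time: 17.45
tool_pos: [0.3418, 0.273, 0.2047]
ee_rot: [3.14, 0.002, 2.92]
wrist_force: [0.2, 0.3, 0.7]
width: 0.0661
```

Run:
```python
from go import *
st();pic("top","t8.png",(130,90),(270,200),3)
pic("scene","s8.png",(200,40),(260,200),3)
```

```text
t 17.45 pos [0.3418 0.273  0.2047] rpy deg [179.9161   0.1243 167.2831] F [0.203  0.317  0.7132] w 0.06607261487965792
```

View pics/t8.png

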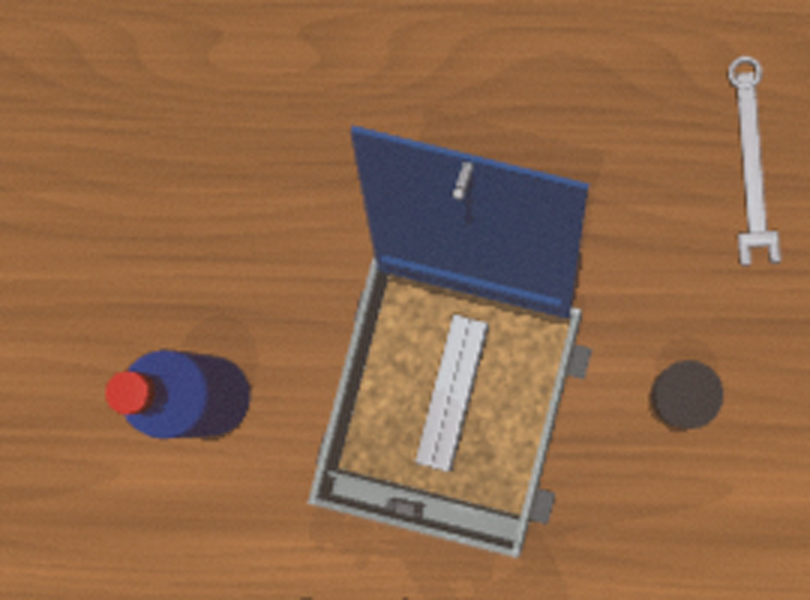

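View pics/s8.png

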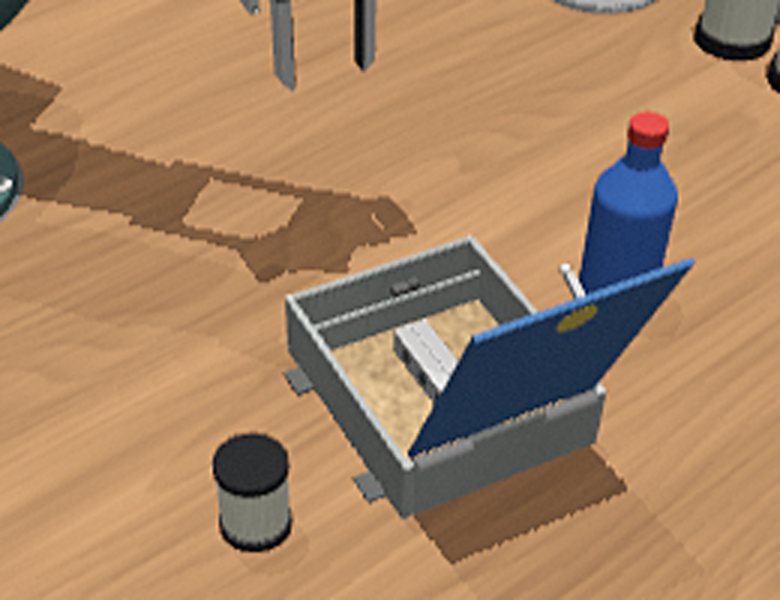

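The bars stand side by side on the cork, from about (470,318) to (435,468) in the top crop. The hatch is wide open, and the bottle, filter and wrench have not moved. Handing in.

```bash
python3 -c "
from bench import close_job
print(close_job())"
```

```text
the job is handed in; nothing more can be done
None
```

The job is handed in at about 17.5 s, and nothing in my last checks failed. The hand-in gives no verdict.

- **Hatch:** I pressed the yellow spot in by about 8 mm with closed jaws. The catch let go and the hatch swung wide open. It was still open, leaning back, in the last pictures.
- **Parallels:** I took both in one grasp (31.8 mm between the jaws). I carried them level about 140 mm above the bench and lowered them until the wrist no longer felt their weight, then let go.
- **Last checks:** The top and scene pictures show the bars upright on the cork, side by side, with ends level and running front to back near the centre. The bottle, filter and wrench look unmoved, though I judged that by eye. The arm is clear, with wrist force under 1 N.
- **Disagreement:** The top and scene cameras differed by 2–5 mm on the case and bars and up to about 9 mm on the filter and bottle. I averaged them for the press and used the wrist camera for the grasp and placing.

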